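Dispense a cleaning tablet for the juicer

TASK

The juicer needs a blue cleaning tablet. Push the blue plunger down, through its soft first stop, until it sits firmly on the stiffer second stop, keep it there for about a second, then let it rise fully so that the blue tablet is left lying in the blue dispenser's tray. Do not touch either tablet yourself, and leave the orange dispenser, its tablet, the bottle, the beaker and the saucer as they are.

Things in the scene. Friction and masses are not known exactly. Their poses are not given: they have to be found in the camera images.
- blue_dispenser: the blue dispenser: white plastic tower 80 (x) x 84 (y) mm, top 150 mm above the table, round blue plunger button on top, open steel catch tray on its +x side, blue tablet on a small steel ledge over the tray. Fixed to the table. Origin: on the table, under the plunger's axis; z up; x points from the tower towards its tray
- blue_top (a point): centre of the flat level top of the blue plunger button, a disc 50 mm across, 14 mm thick, pressed straight down. Height 194 mm at rest, 178 mm at the soft first stop (1 N rising to 3 N), 168 mm at the rigid second stop (force jumps to 8 N, then rises to 13 N there). 15 to 20 N is a firm press on the second stop; a force stop below 10 N halts too early. Springs back up when released
- blue_plunger (a joint): first stage of the blue plunger: button relative to its steel sleeve, m; 0 = up, 0.016 = at the soft first stop
- blue_sleeve (a joint): second stage of the blue plunger: sleeve sunk into the tower, m; 0 = up, 0.010 = at the rigid second stop. It drives a black pusher out of the tower along +x (3.4 mm per mm) that shoves the tablet off its ledge into the tray at about 6 to 7 mm; the pusher goes back as the plunger rises
- blue_tablet: the blue cleaning tablet on the blue dispenser's ledge: disc 30 mm across, 14 mm thick, about 25 g; origin at the centre of its underside (75 mm up at the start). The ledge is 46 mm wide, top 75 mm up, at dispenser x = 40 to 77 mm, with a low cheek either side
- orange_dispenser: the orange dispenser: white plastic tower 80 (x) x 84 (y) mm, top 150 mm above the table, round orange plunger button on top, open steel catch tray on its +x side, orange tablet on a small steel ledge over the tray. Fixed to the table. Origin: on the table, under the plunger's axis; z up; x points from the tower towards its tray
- orange_top (a point): centre of the flat level top of the orange plunger button, a disc 50 mm across, 14 mm thick, pressed straight down. Height 194 mm at rest, 178 mm at the soft first stop (1 N rising to 3 N), 168 mm at the rigid second stop (force jumps to 8 N, then rises to 13 N there). 15 to 20 N is a firm press on the second stop; a force stop below 10 N halts too early. Springs back up when released
- orange_plunger (a joint): first stage of the orange plunger: button relative to its steel sleeve, m; 0 = up, 0.016 = at the soft first stop
- orange_sleeve (a joint): second stage of the orange plunger: sleeve sunk into the tower, m; 0 = up, 0.010 = at the rigid second stop. It drives a black pusher out of the tower along +x (3.4 mm per mm) that shoves the tablet off its ledge into the tray at about 6 to 7 mm; the pusher goes back as the plunger rises
- orange_tablet: the orange cleaning tablet on the orange dispenser's ledge: disc 30 mm across, 14 mm thick, about 25 g; origin at the centre of its underside (75 mm up at the start). The ledge is 46 mm wide, top 75 mm up, at dispenser x = 40 to 77 mm, with a low cheek either side
- blue_tray (a point): middle of the inner floor of the blue dispenser's catch tray, 111 mm from the plunger's axis, 3 mm up. Tray 130 (x) x 100 (y) mm outside, walls 3 mm thick and 40 mm high; axes as the dispenser's
- bottle: loose white bottle with a green cap, 64 mm across, 190 mm tall, standing between the two dispensers; origin at the centre of its underside
- beaker: loose red plastic beaker, 70 mm across, 85 mm tall, to the left; origin at the centre of its underside
- saucer: loose white saucer, 150 mm across, 18 mm tall, to the right; origin at the centre of its underside

How it is judged:
On the way:
1. the blue plunger is pressed through the first stop and held at the second stop for 0.3 s (value of joint blue_plunger above 0.014 m and value of joint blue_sleeve above 0.008 m), for 0.3 s.
At the end, for the whole second after the job is handed in: both stages of the blue plunger are back up within 2 mm, and the blue tablet rests inside the blue dispenser's catch tray (underside centre within the walls and less than 40 mm above the tray floor) (value of joint each of blue_plunger, blue_sleeve below 0.002 m and x of blue_tablet in the frame of blue_tray between -0.066 and 0.066 m and y of blue_tablet in the frame of blue_tray between -0.051 and 0.051 m and z of blue_tablet in the frame of blue_tray below 0.04 m and linear speed of blue_tablet below 0.02 m/s and angular speed of blue_tablet below 0.5 rad/s); the robot touches nothing.
It fails at once if the orange plunger pressed by more than 5 mm (value of joint orange_plunger above 0.005 m or value of joint orange_sleeve above 0.003 m).
It fails at once if the orange tablet displaced by more than 6 mm (distance of orange_tablet from where it was at the start of the episode above 0.006 m).
It fails at once if the robot touches a tablet (contact force between any of the fingers, the arm and blue_tablet above 0.3 N or contact force between any of the fingers, the arm and orange_tablet above 0.3 N).
It fails at once if the bottle, beaker or saucer moved by more than 20 mm or tipped (distance of any of bottle, beaker, saucer from where it was at the start of the episode above 0.02 m or angle between any of bottle, beaker, saucer's own z axis and vertical above 0.25 rad).
It also fails if it takes over 32 s, if anything falls off the work surface, if the arm or the gripper's body presses on something with over 40 N, if the wrist force passes 120 N, or if a joint passes its speed limit or range.

ROBOT

A 6-joint arm with a two-finger parallel gripper is mounted at the origin on the work surface. World frame = base frame: x ahead of the robot, y to its left, z up, the work surface at z = 0. Lengths are in m, angles in rad, forces in N, time in s.
With the tool pointing down it reaches from about 0.325 to 1 m from the base axis. Payload 5.1 kg.
Tool frame: the origin (TCP) lies between the finger pads; the fingertips stand 11 mm ahead of it and the grasp point (between the pads) lies 8 mm behind it; z points along the fingers, y is the line along which they close (so a half turn about z gives the same grasp; the last joint's range is limited). The gripper opens to 85 mm and grips with 20 to 120 N. Pads are 22 mm wide; open, the fingers measure 114 mm over their backs; the gripper's body (76 mm by 85 mm) begins 54 mm behind the grasp point. The pads swing forward as they close: fully open they stand 13 mm farther back than shut.
Start: joints at [1.239, 0.124, 1.65, -0, 1.367, -0.083], TCP at [0.16, 0.63, 0.242] pointing down, gripper open.
Joint ranges: [-2.61, 2.61], [-1.02, 2.33], [0.03, 2.71], [-1.35, 4.49], [0.32, 2.68], [-2.91, 2.91]. Speed limits (rad/s): [2.57, 2.57, 3.14, 3.14, 3.14, 3.14].

INTERFACE

Orientations are given as a 3x3 rotation matrix whose columns are the frame's x, y, z axes.
In Python, from workcell import manip, get_image gives the robot as it stands.
- The arm moves only by the tool step_arm, never from a script. Its argument "steps" is a list of rows, each a list of 2 entries, a list of its own where there are three numbers: the shift along the tool's x, y, z in mm, then the turn, a rotation vector about the tool's x, y, z in degrees. In form: [[[x, y, z], [rx, ry, rz]], ...]. A call has 1 to 20 rows; each row shifts and turns the commanded pose from where the row before left it, along the tool's axes as they then stand; what a row does not reach is not made up. A row lasts 1/10 s, in which the tool goes at most 50 mm and 8.59 degrees, less where a joint would pass 70% of its speed; a pose out of reach is approached as far as the arm can. A call is refused whole if a number of a shift passes 50 or a number of a turn 8.59, either way. A call with a gripper value outside its range is refused whole. "fingers" is the opening, from 0 (shut) to 1 (fully open), set as the call begins (left out, the last holds). The fingers move at their own pace and stop on an object; "force" is the grip in N (left out, the last holds). Time passes only in rows, so rows that do not move let the fingers close. It gives the time, the measured TCP pose, the force, the opening and the grip force at its end, in the units of the state.
- manip.state(): the state, without advancing time (a new reading comes with each control period).
- get_image(name): name is "scene" or "top" or "wrist"; returns a dict with "image" (480x640x3 uint8, red, green, blue), "fx", "fy", "cx", "cy" (pixels), "k1" (the pictures are not rectified: a ray, as slopes to the right and down, at radius r is drawn at 1 + k1 r^2 times it, then the intrinsics apply), "R" (3x3) and "t" (3): a world point X has camera coordinates R X + t; the wrist camera has in their place "T_tool_cam" (4x4, takes a point from camera to tool coordinates, whose origin is the TCP and whose axes are the flange's). Camera axes: x right, y down, z forward; pixel columns grow to the right and rows downward; lengths in m; the calibration is good to about 2 mm. A picture is of the moment at which its call begins: read the wrist's pose just before it. There is no depth.
- manip.job_done(): hands the job in; it is judged then, once.
The state is a dict: "time_s": time; "joints": joint angles; "dq": joint speeds; "joint_torque": joint torques, N m; "tcp_pos": TCP position; "ee_rot": TCP orientation; "contact_force": force on the tool from outside, world axes, zero at the start; "ft_torque": the same for the moment, N m; "finger_gap": finger opening in m; "finger_force": force on a finger pad.
Only numpy, scipy, OpenCV 4.12 (cv2) and the standard library are available. Lean on these libraries where they do the work, as an engineer would, in place of code of your own. Each camera call takes 0.05 s, during which the arm holds its last target. There are 200 camera calls.

## Working session

There is one attempt and no reset: what is moved stays moved. The work goes in short steps, Python scripts to look and compute and a tool call to move; the robot and the scene stay as the last step left them, time stands still between calls to the robot, and variables do not carry over. Pictures are saved under pics/ and viewed, at most 10 in all, crops included, and the job is handed in when it is done.

Besides the shell and the picture viewer there is one more tool, called after "Request:" by a JSON object that holds its "api" and its "payload". step_arm: Moves the arm, as the interface text tells. Its arguments: {"type":"object","properties":{"steps":{"type":"array","items":{"type":"array"}},"fingers":{"type":"number"},"force":{"type":"number"}},"required":["steps"]}

```bash
mkdir -p pics; cat > h.py <<'E'
import numpy as np,cv2
from workcell import manip,get_image
def ray(c,u,v,T=None):
    d=np.array([(u-c['cx'])/c['fx'],(v-c['cy'])/c['fy']]);s=d.copy()
    for _ in range(20): s=d/(1+c['k1']*(s@s))
    r=np.array([*s,1.])
    if T is None: return -c['R'].T@c['t'], c['R'].T@r
    return T[:3,3],T[:3,:3]@r
def plane(c,u,v,z,T=None):
    o,d=ray(c,u,v,T); return o+d*(z-o[2])/d[2]
def blobs(im,lo,hi,n=5):
    m=cv2.inRange(cv2.cvtColor(im,cv2.COLOR_RGB2HSV),lo,hi)
    k,_,st,ce=cv2.connectedComponentsWithStats(m)
    return [(st[i].tolist(),ce[i].round(1).tolist()) for i in sorted(range(1,k),key=lambda i:-st[i][4])[:n]]
E
python3 - <<'E'
from h import *
s=manip.state();print(s['time_s'],s['tcp_pos'],s['ee_rot'])
for n in('top','scene'):
    c=get_image(n);im=c['image'];cv2.imwrite(f'pics/{n}.png',im[...,::-1])
    print(n,'cam',-c['R'].T@c['t'])
    for nm,lo,hi in(('blue',(95,110,40),(130,255,255)),('orange',(8,140,80),(22,255,255))):
        for st,ce in blobs(im,lo,hi):
            print(nm,st,ce,plane(c,*ce,.194).round(4),plane(c,*ce,.089).round(4))
E
```

```text
0.0 [0.15991847 0.62943426 0.24108604] [[-9.69225052e-01  2.46175520e-01 -6.41050266e-04]
 [ 2.46176311e-01  9.69223144e-01 -1.92907956e-03]
 [ 1.46428591e-04 -2.02752363e-03 -9.99997934e-01]]
top cam [ 0.31078642 -0.00464857  1.26082058]
blue [251, 244, 21, 22, 360] [261.0, 254.5] [0.4861 0.1501 0.194 ] [0.5033 0.1653 0.089 ]
blue [259, 237, 11, 3, 15] [264.3, 238.3] [0.5227 0.1427 0.194 ] [0.5435 0.1572 0.089 ]
blue [271, 275, 3, 1, 3] [272.0, 275.0] [0.4395 0.1258 0.194 ] [0.4522 0.1386 0.089 ]
blue [276, 274, 3, 1, 3] [277.0, 274.0] [0.4414 0.1147 0.194 ] [0.4542 0.1265 0.089 ]
blue [265, 276, 3, 1, 3] [266.0, 276.0] [0.4377 0.139  0.194 ] [0.4501 0.1531 0.089 ]
orange [427, 231, 21, 21, 361] [436.9, 241.0] [ 0.5056 -0.2441  0.194 ] [ 0.5248 -0.2677  0.089 ]
orange [420, 223, 12, 5, 38] [425.4, 225.3] [ 0.5423 -0.2207  0.194 ] [ 0.5651 -0.242   0.089 ]
orange [421, 263, 20, 1, 20] [430.5, 263.0] [ 0.4563 -0.2264  0.194 ] [ 0.4706 -0.2482  0.089 ]
orange [165, 268, 1, 1, 1] [165.0, 268.0] [0.462  0.3613 0.194 ] [0.4769 0.3973 0.089 ]
scene cam [ 0.86007621 -0.66726963  1.21498572]
blue [328, 178, 21, 18, 302] [337.8, 186.2] [0.4921 0.1497 0.194 ] [0.4542 0.2337 0.089 ]
blue [0, 117, 9, 16, 106] [3.1, 125.1] [-0.4345 -0.0494  0.194 ] [-0.5677  0.0141  0.089 ]
blue [354, 218, 11, 7, 16] [358.1, 222.4] [0.5787 0.074  0.194 ] [0.5498 0.1502 0.089 ]
blue [353, 207, 2, 9, 12] [353.6, 211.2] [0.5564 0.0984 0.194 ] [0.5251 0.1772 0.089 ]
orange [109, 18, 39, 35, 908] [126.5, 32.3] [-0.3774  0.4377  0.194 ] [-0.5046  0.5513  0.089 ]
orange [248, 313, 24, 24, 449] [259.6, 324.3] [ 0.5109 -0.2447  0.194 ] [ 0.475  -0.2012  0.089 ]
orange [278, 344, 17, 21, 86] [282.6, 354.5] [ 0.5829 -0.2812  0.194 ] [ 0.5544 -0.2415  0.089 ]
orange [250, 0, 22, 16, 82] [259.6, 7.6] [-0.0616  0.7258  0.194 ] [-0.1564  0.869   0.089 ]
orange [234, 6, 5, 7, 7] [235.6, 9.0] [-0.1278  0.6865  0.194 ] [-0.2294  0.8257  0.089 ]
```

View pics/top.png

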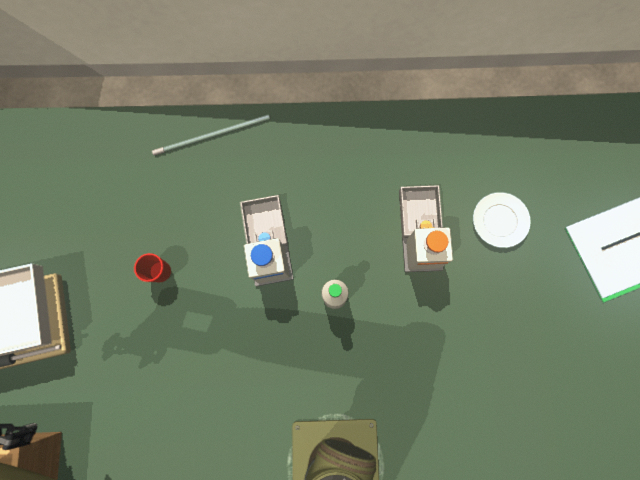

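View pics/scene.png

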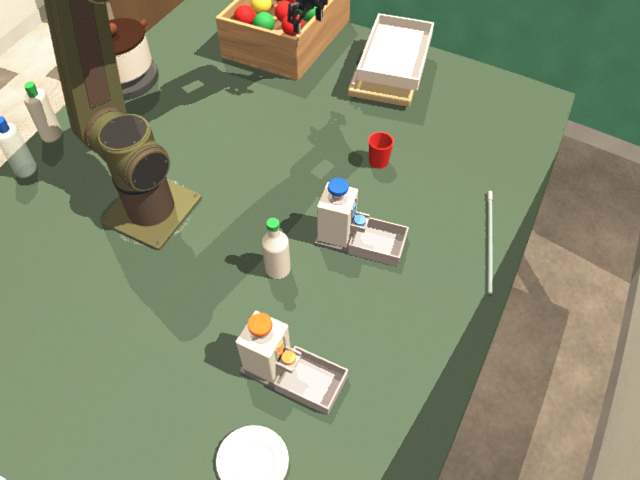

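Top view: blue button at about (261,254) and orange at (437,241). The bottle cap is at (335,291), the beaker at (150,268) and the saucer at (502,220). The scene view agrees, with the blue button at (338,186), so the blue plunger axis is near (0.488, 0.150). I'll move above it with the fingers shut.

Request:
{"api": "step_arm", "payload": {"steps": [[[-22,-19,-1],[0,0,0]],[[-22,-19,-1],[0,0,0]],[[-22,-19,-1],[0,0,0]],[[-22,-19,-1],[0,0,0]],[[-22,-19,-1],[0,0,0]],[[-22,-19,-1],[0,0,0]],[[-22,-19,-1],[0,0,0]],[[-22,-19,-1],[0,0,0]],[[-22,-19,-1],[0,0,0]],[[-22,-19,-1],[0,0,0]],[[-22,-19,-1],[0,0,0]],[[-22,-19,-1],[0,0,0]],[[-22,-19,-1],[0,0,0]],[[-22,-19,-1],[0,0,0]],[[-22,-19,-1],[0,0,0]],[[-22,-19,-1],[0,0,0]],[[-22,-19,-1],[0,0,0]],[[-22,-19,-1],[0,0,0]],[[-20,-19,-1],[0,0,0]],[[0,0,0],[0,0,0]]], "fingers": 0}}

```text
time_s: 2.1
tcp_pos: [0.4754, 0.1755, 0.2609]
ee_rot: [[-0.968, 0.25, -0.0], [0.25, 0.968, -0.001], [0.0, -0.001, -1.0]]
contact_force: [-0.6, 1.4, 0.3]
finger_gap: 0.0004
finger_force: 0.0
```

```bash
python3 - <<'E'
from h import *
s=manip.state();print(s['time_s'],s['tcp_pos'],s['ee_rot'].round(3) if hasattr(s['ee_rot'],'round') else s['ee_rot'],s['contact_force'],s['finger_gap'])
T=np.eye(4);T[:3,:3]=s['ee_rot'];T[:3,3]=s['tcp_pos']
c=get_image('wrist');im=c['image'];cv2.imwrite('pics/w1.png',im[...,::-1])
T=T@np.array(c['T_tool_cam']);print(T[:3,3])
m=cv2.inRange(cv2.cvtColor(im,cv2.COLOR_RGB2HSV),(95,110,40),(130,255,255))
for k in cv2.findContours(m,0,1)[0]:
    if cv2.contourArea(k)>150:
        h=cv2.convexHull(k); e=cv2.fitEllipse(h);P=np.array([plane(c,*p[0],.194,T) for p in h.astype(float)])
        cc,r=cv2.minEnclosingCircle(P[:,:2].astype(np.float32));print(e,plane(c,*e[0],.194,T),cc,r)
E
```

```text
2.1 [0.47536391 0.1754876  0.26090683] [[-0.968  0.25  -0.   ]
 [ 0.25   0.968 -0.001]
 [ 0.    -0.001 -1.   ]] [-0.61800604  1.44108932  0.27534754] 0.00038342855037378886
[0.40516457 0.19314937 0.39328646]
((286.0960693359375, 284.94134521484375), (82.76468658447266, 85.33256530761719), 72.41316223144531) [0.48417517 0.152855   0.194     ] (0.48538851737976074, 0.15312537550926208) 0.025751516222953796
((271.14935302734375, 199.8361053466797), (5.113475799560547, 112.83247375488281), 66.32373809814453) [0.43554778 0.15852443 0.194     ] (0.43561965227127075, 0.1578041911125183) 0.026207078248262405
```

View pics/w1.png

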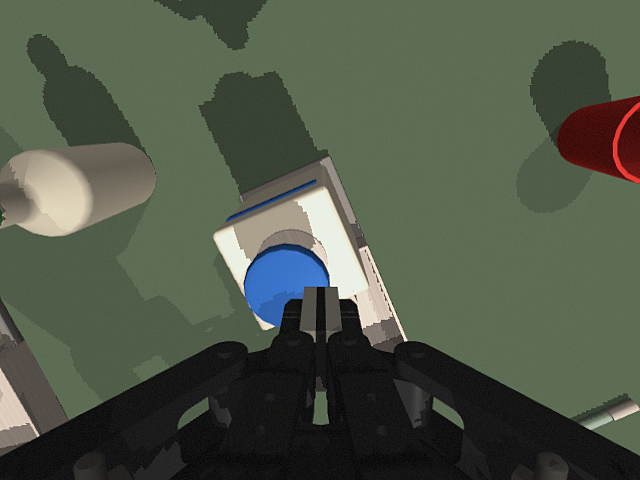

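In the wrist view the blue button is centred near (286,285). On the z = 0.194 plane its radius comes out at 25.7 mm, matching the given 25 mm, and its centre is about (0.486, 0.152). I'll centre over it and descend.

Request:
{"api": "step_arm", "payload": {"steps": [[[-8,-10,0],[0,0,0]],[[-8,-10,0],[0,0,0]],[[0,0,10],[0,0,0]],[[0,0,10],[0,0,0]],[[0,0,10],[0,0,0]],[[0,0,10],[0,0,0]],[[0,0,10],[0,0,0]],[[0,0,8],[0,0,0]],[[0,0,6],[0,0,0]],[[0,0,6],[0,0,0]],[[0,0,4],[0,0,0]],[[0,0,0],[0,0,0]]]}}

```text
time_s: 3.35
tcp_pos: [0.485, 0.1545, 0.1881]
ee_rot: [[-0.969, 0.246, -0.0], [0.246, 0.969, 0.0], [0.0, 0.0, -1.0]]
contact_force: [-4.2, 0.2, 7.9]
finger_gap: -0.0003
finger_force: 3.7
```

Request:
{"api": "step_arm", "payload": {"steps": [[[0,0,3],[0,0,0]],[[0,0,3],[0,0,0]],[[0,0,0],[0,0,0]],[[0,0,0],[0,0,0]]]}}

```text
time_s: 3.75
tcp_pos: [0.4851, 0.1545, 0.1834]
ee_rot: [[-0.969, 0.246, 0.0], [0.246, 0.969, 0.0], [-0.0, 0.0, -1.0]]
contact_force: [-5.4, 0.2, 10.6]
finger_gap: -0.0003
finger_force: 5.0
```

Request:
{"api": "step_arm", "payload": {"steps": [[[0,0,3],[0,0,0]],[[0,0,3],[0,0,0]],[[0,0,2],[0,0,0]],[[0,0,0],[0,0,0]],[[0,0,0],[0,0,0]]]}}

```text
time_s: 4.25
tcp_pos: [0.4854, 0.1546, 0.1785]
ee_rot: [[-0.969, 0.246, 0.001], [0.246, 0.969, 0.0], [-0.001, 0.0, -1.0]]
contact_force: [-13.0, -2.4, 23.1]
finger_gap: -0.0001
finger_force: 11.6
```

Firmly on the second stop: tip at 0.1675 m and force well above 13 N. I'll hold, then rise.

Request:
{"api": "step_arm", "payload": {"steps": [[[0,0,0],[0,0,0]],[[0,0,0],[0,0,0]],[[0,0,0],[0,0,0]],[[0,0,0],[0,0,0]],[[0,0,0],[0,0,0]],[[0,0,0],[0,0,0]],[[0,0,0],[0,0,0]],[[0,0,0],[0,0,0]],[[0,0,0],[0,0,0]]]}}

```text
time_s: 5.15
tcp_pos: [0.4854, 0.1546, 0.1785]
ee_rot: [[-0.969, 0.246, 0.001], [0.246, 0.969, 0.0], [-0.001, 0.001, -1.0]]
contact_force: [-13.5, -2.1, 22.7]
finger_gap: -0.0003
finger_force: 11.5
```

Request:
{"api": "step_arm", "payload": {"steps": [[[0,0,-6],[0,0,0]],[[0,0,-6],[0,0,0]],[[0,0,-6],[0,0,0]],[[0,0,-6],[0,0,0]],[[0,0,-8],[0,0,0]],[[0,0,-10],[0,0,0]],[[0,0,-15],[0,0,0]],[[0,0,-20],[0,0,0]],[[0,0,-20],[0,0,0]],[[0,0,-20],[0,0,0]],[[0,0,-20],[0,0,0]],[[0,0,0],[0,0,0]]]}}

```text
time_s: 6.35
tcp_pos: [0.4865, 0.1546, 0.3148]
ee_rot: [[-0.969, 0.246, 0.007], [0.246, 0.969, 0.001], [-0.006, 0.003, -1.0]]
contact_force: [1.7, 1.0, 0.5]
finger_gap: -0.0001
finger_force: 0.0
```

```bash
python3 - <<'E'
from h import *
s=manip.state();print(s['time_s'],s['tcp_pos'],s['contact_force'])
c=get_image('scene');im=c['image'];cv2.imwrite('pics/s2.png',cv2.resize(im[130:430,200:500],(600,600),interpolation=cv2.INTER_CUBIC)[...,::-1])
for st,ce in blobs(im,(90,90,40),(130,255,255)): print(st,ce,plane(c,*ce,.194).round(4),plane(c,*ce,.017).round(4))
E
```

```text
6.35 [0.48646376 0.1545866  0.31477894] [1.74944563 1.0292444  0.48182743]
[328, 178, 21, 18, 304] [337.8, 186.3] [0.4922 0.1494 0.194 ] [0.4284 0.291  0.017 ]
[0, 117, 9, 16, 100] [2.9, 125.1] [-0.4351 -0.0497  0.194 ] [-0.6597  0.0574  0.017 ]
[353, 203, 3, 14, 24] [353.7, 209.5] [0.5545 0.103  0.194 ] [0.5015 0.2366 0.017 ]
[375, 243, 10, 6, 23] [379.2, 246.3] [0.6466 0.0353 0.194 ] [0.6096 0.1571 0.017 ]
```

View pics/s2.png

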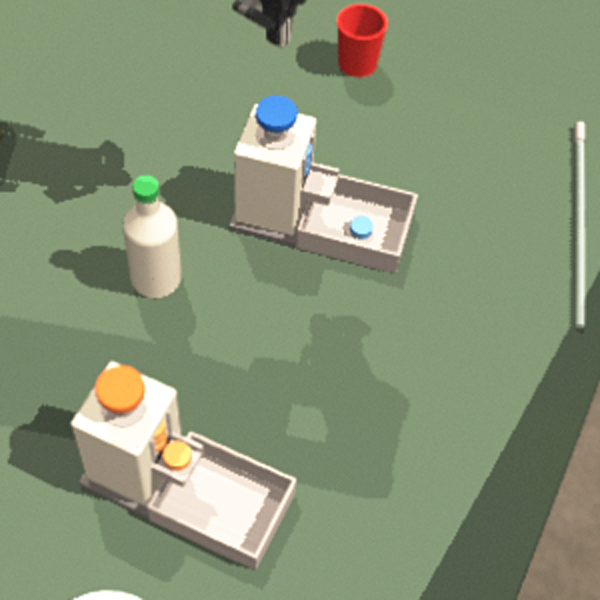

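The tablet lies flat in the blue tray at crop pixel (361,227), full-image (379,246). The button is back at its starting pixel (338,186) and the orange dispenser looks unchanged.

```bash
python3 -c "
from workcell import manip
print(manip.job_done())"
```

```text
the job is handed in; nothing more can be done
None
```

The blue plunger was pressed to its second stop at about 23 N (a little over the 15–20 N guide), held for about a second and released; the last picture, before I handed the job in, shows it fully up with the blue tablet lying in its tray and the other objects undisturbed, though no verdict came back.

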